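# Shut the collar-stay tin and hold it home in the shelf corner

### The arm

A 6-joint arm with a two-finger parallel gripper is mounted at the origin on the work surface. World frame = base frame: x ahead of the robot, y to its left, z up, the work surface at z = 0. Lengths are in m, angles in rad, forces in N, time in s.
With the tool pointing down it reaches from about 0.275 to 0.825 m from the base axis. Payload 5.2 kg.
Tool frame: the origin (TCP) lies midway between the tips of the shut fingers; the grasp point (between the pads) lies 19 mm behind it (grip_depth is the distance from the TCP to the grasp point, in m); x points along the fingers, y is the direction in which the jaws open and shut, and the axes are right-handed (so a half turn about x gives the same grasp; the last joint's range is limited). The gripper opens to 93 mm and grips with 3 to 60 N. Pads are 15 mm wide; open, the fingers measure 128 mm over their backs; the gripper's body (75 mm by 188 mm) begins 65 mm behind the grasp point.
Start: joints at [-1.478, 0.259, 1.535, -0, 1.348, -0.203], TCP at [0.16, -0.526, 0.184] pointing down, gripper open.
Joint ranges: [-3.14, 3.14], [-0.91, 2.08], [0.19, 2.58], [-1.22, 4.36], [0.22, 2.71], [-3.12, 3.12]. Speed limits (rad/s): [2.57, 2.57, 3.14, 3.14, 3.14, 3.14].

### API

Orientations are given as [roll, pitch, yaw] about the fixed x, y, z axes, in that order (R = Rz(yaw) Ry(pitch) Rx(roll)).
In Python, from workcell import * gives the robot as it stands. The module is installed in compiled form; this text tells all that it offers.
- The arm moves only by the tool move_arm, never from a script. Its argument "commands" is a list that holds one entry, the list of rows, each a list of 7 numbers: the turn, a rotation vector about the tool's x, y, z in units of 5 degrees (1.0 is 5 degrees), then the shift along the tool's x, y, z in m, then the opening, from 0 (shut) to 1 (fully open). A call has 1 to 12 rows; each row shifts and turns the commanded pose from where the row before left it, along the tool's axes as they then stand; what a row does not reach is not made up. A row lasts 1/10 s, in which the tool goes at most 50 mm and 8.59 degrees, less where a joint would pass 70% of its speed; a pose out of reach is approached as far as the arm can. A call with a gripper value outside its range is refused whole. The fingers move at their own pace and stop on an object; "newtons" is the grip in N (left out, the last holds). Time passes only in rows, so rows that do not move let the fingers close. It gives the time, the measured TCP pose, the force and the opening at its end, in the units of the state.
- read_state(): the state, without advancing time (a new reading comes with each control period).
- snapshot(name): name is "scene" or "side" or "wrist"; returns the picture (400x640x3 uint8, red, green, blue); there is no depth.
- camera_info(name): a dict with "K" (3x3 intrinsics, pixels), "k1" (the pictures are not rectified: a ray, as slopes to the right and down, at radius r is drawn at 1 + k1 r^2 times it, then the intrinsics apply), "rvec" (rotation vector, rad) and "tvec" (3), from world to camera coordinates, as OpenCV has them. Camera axes: x right, y down, z forward; pixel columns grow to the right and rows downward; lengths in m; the calibration is good to about 2 mm. A picture is of the moment at which its call begins: read the wrist's pose just before it. camera_info takes no time and is no camera call; for the wrist camera it gives the pose at the moment of the call.
- job_done(): hands the job in, once; it reports no verdict.
The state is a dict: "t": time; "qpos": joint angles; "dq": joint speeds; "tau": joint torques, N m; "tcp_pos": TCP position; "tool_rot": TCP orientation; "wrist_force": force on the tool from outside, world axes, zero at the start; "moment": the same for the moment, N m; "opening": finger opening in m.
Only numpy, scipy, OpenCV 4.12 (cv2) and the standard library are available. Lean on these libraries where they do the work, as an engineer would, in place of code of your own. Each camera call takes 0.05 s, during which the arm holds its last target. There are 200 camera calls.

### The job

The collar-stay tin is loaded: swing its lid fully shut first, while the tin still stands clear of the rails, then bring the tin, upright on the shelf, into the corner made by the two low rails, its long side flat on the longer rail and its end flat on the shorter one. Finish while still holding it there, pressed firmly against both rails at once, so that its mounting pads can take; do not let go. Leave the spray bottle, thimble, spring clip and bamboo stick where they are.

Things in the scene. Friction and masses are not known exactly. Their poses are not given: they have to be found in the camera images.
- tin_center (a point): centre of the stainless steel tin: a loose rectangular box, 92 mm long (its x), 54 mm wide (its y), 44 mm high with the lid shut (40 mm to the rim), flat smooth sides, 0.25 to 0.5 kg. The point lies 22 mm above its underside; z up, +x towards the end that carries the lid's hinge
- tin: the same tin (body with its lid); origin at the centre of its underside, same axes as tin_center; polished: it rubs on the rails with a friction of about 0.2 to 0.3 and on the shelf with about 0.5 to 0.75
- lid (a joint): angle of the tin's lid in rad: 0 shut, positive open (starts 0.6 to 1.2). The flat lid, 92 x 52 x 4 mm, turns about a level line across the tin's +x end at rim height (46 mm from the tin's centre along +x, 40 mm above its underside), so that its free -x end swings up and, opening, towards +x. The hinge is stiff: the lid stays where it is left and needs about 0.5 to 1 N at its free end to turn
- lid_edge (a point): middle of the lid's free end, on its upper face, 92 mm from the hinge line; turns with the lid
- corner: the fixed corner on the shelf, of two low dark steel rails at right angles, each 8 mm wide and 8 mm high, rigid. Origin at the inner corner at shelf height (where the two inner faces meet); +x along the longer rail's inner face, +y along the shorter rail's inner face; the tin belongs in the quarter x>0, y>0, with its centre 46 mm along x and 27 mm along y, its long side (either way round) along x
- rail_long: the longer rail, 140 mm long, fixed, part of the corner: inner face is the corner's y = 0, from x = 0 to 140 mm; origin and axes as the corner's
- rail_short: the shorter rail, 70 mm long, fixed, part of the corner: inner face is the corner's x = 0, from y = 0 to 70 mm; origin and axes as the corner's
- spray_bottle: bystander: clear spray bottle with white head, 60 mm diameter, 174 mm high; origin at the centre of its underside
- thimble: bystander: coral plastic thimble, 19 mm diameter, 24 mm high, standing; origin at the centre of its underside
- spring_clip: bystander: chrome spring clip, 58 x 14 x 13 mm, lying along its x; origin at the centre of its underside
- crease_stick: bystander: flat bamboo crease stick, 176 x 16 x 6 mm, lying along its x; origin at the centre of its underside
Things that resemble listed ones, but are neither listed nor needed, are in the scene too. Of the things that look like the tin, the middle-sized one is meant.

How it is judged:
By the outcome, as a careful person would: the job done as asked, in the order asked, and still so for the second after the job is handed in, while the arm keeps its last pose, push and grip.
It also fails if it takes over 69 s, if anything falls off the work surface, if the arm or the gripper's body presses on something with over 40 N, if the wrist force passes 120 N, or if a joint passes its speed limit or range.

## Working session

There is one attempt and no reset: what is moved stays moved. The work goes in short steps, Python scripts to look and compute and a tool call to move; the robot and the scene stay as the last step left them, time stands still between calls to the robot, and variables do not carry over. Pictures are saved under pics/ and viewed, about 8 in all and at most 12, crops included, and the job is handed in when it is done.

Besides the shell and the picture viewer there is one more tool, called after "Request:" as name(argument=value, ...) on one line, values as JSON. move_arm: Moves the arm, as the interface text tells. Its arguments: {"type":"object","properties":{"commands":{"type":"array","items":{"type":"array","items":{"type":"array","items":{"type":"number"}}}},"newtons":{"type":"number"}},"required":["commands"]}

```bash
mkdir -p pics
python3 - <<'E'
from workcell import *
import cv2, numpy as np
s=read_state(); print({k:np.round(v,3) for k,v in s.items()})
for n in ("scene","side"):
    im=snapshot(n); cv2.imwrite(f"pics/{n}0.png",im[...,::-1]); c=camera_info(n); print(n,c)
E
```

```text
{'t': np.float64(0.0), 'qpos': array([-1.478,  0.259,  1.536, -0.   ,  1.348, -0.203]), 'dq': array([ 0.002, -0.001, -0.001,  0.001,  0.001,  0.001]), 'tau': array([-0.0000e+00, -4.3731e+01, -2.8400e+01,  7.2000e-02,  4.1000e-02,
       -0.0000e+00]), 'tcp_pos': array([ 0.16 , -0.525,  0.183]), 'tool_rot': array([-1.771,  1.569,  1.666]), 'wrist_force': array([0.315, 0.162, 0.242]), 'moment': array([-0.009, -0.001,  0.052]), 'opening': np.float64(0.093)}
scene {'K': array([[450.96512397,   0.        , 318.25116476],
       [  0.        , 450.96512397, 199.00758352],
       [  0.        ,   0.        ,   1.        ]]), 'k1': -0.02511788264181959, 'rvec': array([ 2.0002944 ,  1.69346474, -0.53190044]), 'tvec': array([-0.166747  , -0.34994996,  1.44075061])}
side {'K': array([[440.9526027 ,   0.        , 326.56047344],
       [  0.        , 440.9526027 , 199.45813568],
       [  0.        ,   0.        ,   1.        ]]), 'k1': -0.05522201387903549, 'rvec': array([ 2.36464143, -0.36838975,  0.12272413]), 'tvec': array([-0.45432755,  0.23273862,  0.74346542])}
```

View pics/scene0.png

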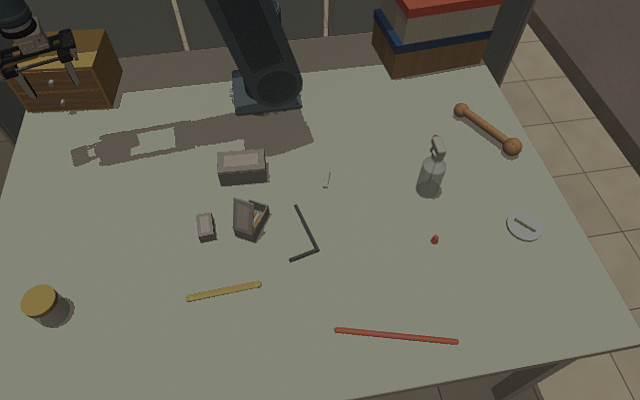

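View pics/side0.png

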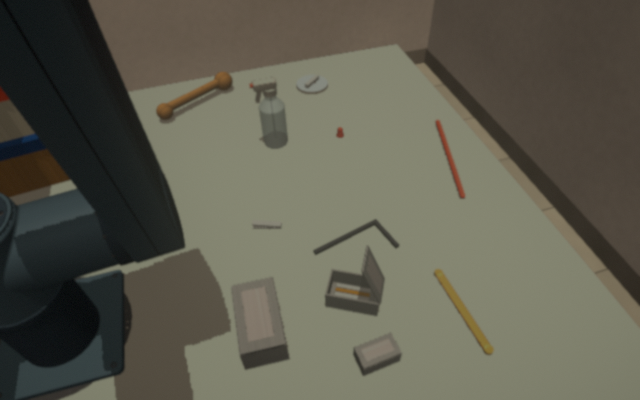

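The scene picture shows three tin-like boxes: a large shut one at (242,167), an open one at (250,218) and a small shut one at (206,227). The middle-sized one is the open tin at (250,218), which is (355,285) in the side view. The rails meet at scene (317,249), side (376,222). Next I'll take one close crop to check this choice and get measurement pixels.

```bash
cat > h.py <<'E'
from workcell import *
import cv2, numpy as np
from scipy.spatial.transform import Rotation as Ro
def cam(n,c=None):
    c=c or camera_info(n); return c,cv2.Rodrigues(np.array(c["rvec"],float))[0],np.array(c["tvec"],float)
def dist(c): return np.array([c["k1"],0,0,0,0.])
def proj(n,P,c=None):
    c,R,t=cam(n,c); return cv2.projectPoints(np.array(P,float).reshape(-1,1,3),np.array(c["rvec"],float),t,c["K"],dist(c))[0].reshape(-1,2)
def unproj(n,uv,z,c=None):
    c,R,t=cam(n,c); p=cv2.undistortPoints(np.array(uv,float).reshape(-1,1,2),c["K"],dist(c)).reshape(-1,2)
    d=np.c_[p,np.ones(len(p))]@R; o=-R.T@t; return o+d*((z-o[2])/d[:,2])[:,None]
E
python3 - <<'E'
from h import *
a=cv2.imread("pics/scene0.png"); b=cv2.imread("pics/side0.png")
A=cv2.resize(a[185:275,190:330],None,fx=5,fy=5,interpolation=cv2.INTER_CUBIC)[:,:700]
B=cv2.resize(b[210:330,300:420],None,fx=5,fy=5,interpolation=cv2.INTER_CUBIC)
A=cv2.convertScaleAbs(A,alpha=1.6); cv2.imwrite("pics/cA.png",A); cv2.imwrite("pics/cB.png",cv2.convertScaleAbs(B,alpha=1.6))
print("corner scene",unproj("scene",[(317,249)],.008), "side",unproj("side",[(376,222)],.008))
print("railends scene",unproj("scene",[(296,206),(290,260)],.008),"side",unproj("side",[(316,251),(396,245)],.008))
E
```

```text
corner scene [[0.60125912 0.06467203 0.008     ]] side [[0.6012033 0.0636288 0.008    ]]
railends scene [[ 0.46718344  0.03168353  0.008     ]
 [ 0.62019792 -0.0042163   0.008     ]] side [[ 0.46474234  0.03164194  0.008     ]
 [ 0.61647301 -0.00280389  0.008     ]]
```

View pics/cA.png

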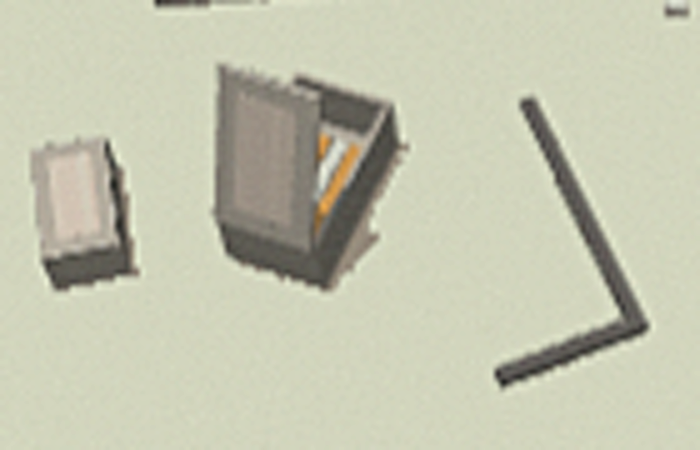

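View pics/cB.png

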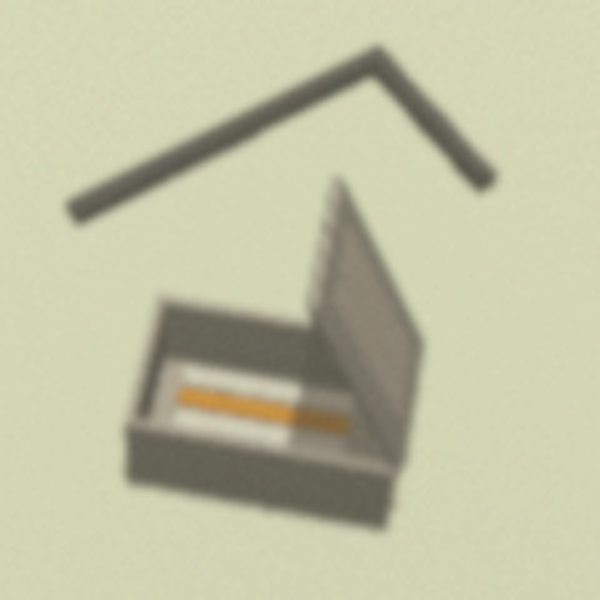

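The crop confirms it: the open tin holds the orange and white stays, and its hinge end points away from the base. I'll fit the poses of the tin, lid and corner from both views.

```bash
cat > fit.py <<'E'
from h import *
from scipy.optimize import least_squares
CI={n:camera_info(n) for n in("scene","side")}
A=lambda x,y:(190+x/5,185+y/5); B=lambda x,y:(300+x/5,210+y/5)
def T(p,L):
    L=np.array(L,float)/1000; c,s=np.cos(p[2]),np.sin(p[2])
    return np.c_[p[0]+c*L[:,0]-s*L[:,1],p[1]+s*L[:,0]+c*L[:,1],L[:,2]]
def lid(th,d,y,n=2): return (46-d*np.cos(th)+n*np.sin(th),y,40+d*np.sin(th)+n*np.cos(th))
co={"scene":[((-8,-8,8),A(647,325)),((0,0,8),A(622,320)),((140,-8,8),A(537,97)),((140,0,8),A(521,102)),((0,70,8),A(496,371))],
"side":[((-8,-8,8),B(378,45)),((0,0,8),B(374,68)),((140,-8,8),B(68,205)),((140,0,8),B(79,217)),((-8,70,8),B(497,180))]}
ti={"scene":[((-46,27,40),A(392,105)),((-46,-27,40),A(296,77)),((46,27,0),A(330,290)),((46,-27,0),A(228,250)),((46,-26,40),A(218,218))],
"side":[((-46,-27,0),B(127,483)),((46,-27,0),B(385,528)),((-46,-27,40),B(127,430)),((-46,27,40),B(165,302)),((46,-27,40),B(398,468))]}
lo={"scene":[((92,-26),A(218,65)),((92,26),A(322,92))],"side":[((92,26),B(338,178)),((92,-26),B(422,345))]}
def rc(p): return np.concatenate([(proj(n,T(p,[a for a,_ in v]),CI[n])-[b for _,b in v]).ravel() for n,v in co.items()])
def rt(p):
    r=[(proj(n,T(p,[a for a,_ in v]),CI[n])-[b for _,b in v]).ravel() for n,v in ti.items()]
    r+=[(proj(n,T(p,[lid(p[3],*a) for a,_ in v]),CI[n])-[b for _,b in v]).ravel() for n,v in lo.items()]
    return np.concatenate(r)
c=least_squares(rc,[.6,.06,-2.9],loss="soft_l1"); print("corner",c.x.round(4),np.degrees(c.x[2]),np.abs(rc(c.x)).round(1))
t=least_squares(rt,[.53,-.07,0,1.],loss="soft_l1"); print("tin",t.x.round(4),np.degrees(t.x[2:]),np.abs(rt(t.x)).round(1))
print("goal",T(c.x,[(46,27,0)]),"lid_edge",T(t.x,[lid(t.x[3],92,0,4)]))
E
python3 fit.py
```

```text
corner [ 0.5986  0.0605 -2.8966] -165.9635035609392 [0.1 0.2 0.8 0.7 0.7 0.5 0.4 0.5 0.8 0.7 0.7 0.3 0.6 0.2 0.1 0.6 0.  0.1
 0.4 0.9]
tin [ 0.5013 -0.0841 -0.4985  1.2111] [-28.56194668  69.39101416] [ 0.   1.2  0.5  1.4  0.5  0.2  0.1  1.6  0.   0.2  0.5  0.8  1.   0.5
  0.1  0.4  1.5  1.1  0.1  0.8  0.   0.1  0.1  0.8  0.9  0.5 20.4  7.1]
goal [[0.56051284 0.02319342 0.        ]] lid_edge [[ 0.51656545 -0.09235603  0.12752035]]
```

```bash
sed -i 's/((92,-26),B(422,345))/((92,-26),B(315,308))/' fit.py
cat >> h.py <<'E'
TIN=np.array([.5013,-.0841,-.4985]); COR=np.array([.5986,.0605,-2.8966])
def S():
    s=read_state(); return s, np.array(s["tcp_pos"]), Ro.from_euler("xyz",s["tool_rot"]).as_matrix()
def plan(target,yawy):
    """tool-frame shift to target and turn units (about tool x etc.) so that tool x is down and tool y at yaw yawy (mod pi)"""
    s,p,R=S(); out=[]
    for k in (0,np.pi):
        a=yawy+k; y=np.array([np.cos(a),np.sin(a),0]); x=np.array([0,0,-1.]); D=np.c_[x,y,np.cross(x,y)]
        rv=Ro.from_matrix(R.T@D).as_rotvec(); out.append((np.linalg.norm(rv),rv,D))
    for n,rv,D in sorted(out,key=lambda o:o[0]):
        print("turn units",(np.degrees(rv)/5).round(2),"shift(tool, now)",(R.T@(np.array(target)-p)).round(4),"shift after turn",(D.T@(np.array(target)-p)).round(4))
    print("tcp",p.round(4),"tool y",R[:,1].round(3),"z",R[:,2].round(3),"q",np.round(s["qpos"],2),"F",np.round(s["wrist_force"],1),"M",np.round(s["moment"],2),"t",s["t"],"open",s["opening"])
def loc(T,x,y,z): c,s_=np.cos(T[2]),np.sin(T[2]); return np.array([T[0]+c*x-s_*y,T[1]+s_*x+c*y,z])
E
python3 fit.py
python3 - <<'E'
from h import *
plan(loc(TIN,.06,0,.184),TIN[2]+np.pi/2)
print("small tin",unproj("scene",[(206,222),(204,240)],.02),"large",unproj("scene",[(242,160)],.05))
E
```

```text
corner [ 0.5986  0.0605 -2.8966] -165.9635035609392 [0.1 0.2 0.8 0.7 0.7 0.5 0.4 0.5 0.8 0.7 0.7 0.3 0.6 0.2 0.1 0.6 0.  0.1
 0.4 0.9]
tin [ 0.5015 -0.0838 -0.5048  1.194 ] [-28.92396734  68.41109068] [0.1 1.1 0.3 1.4 0.6 0.2 0.1 1.6 0.  0.3 0.5 0.5 0.9 0.5 0.1 0.7 1.4 1.3
 0.  0.8 0.4 0.3 0.2 0.5 0.1 0.5 0.  0.2]
goal [[0.56051284 0.02319342 0.        ]] lid_edge [[ 0.51539589 -0.09149348  0.12701777]]
turn units [9.1  0.   0.02] shift(tool, now) [-4.000e-04 -2.801e-01 -4.969e-01] shift after turn [-0.001  -0.5508 -0.1484]
turn units [-2.69e+01 -2.00e-02  0.00e+00] shift(tool, now) [-4.000e-04 -2.801e-01 -4.969e-01] shift after turn [-0.001   0.5508  0.1484]
tcp [ 0.1603 -0.5256  0.183 ] tool y [ 0.291 -0.957 -0.002] z [-0.957 -0.291 -0.   ] q [-1.48  0.26  1.54 -0.    1.35 -0.2 ] F [-0.1 -0.6  0.2] M [-0.05  0.07 -0.03] t 0.1 open 0.09294248855941821
small tin [[ 0.48650757 -0.19841202  0.02      ]
 [ 0.53808626 -0.20456517  0.02      ]] large [[ 0.32446095 -0.0928678   0.05      ]]
```

Request:
move_arm(commands=[[[0,0,0,0,-0.0233,-0.0414,0],[0,0,0,0,-0.0233,-0.0414,0],[0,0,0,0,-0.0233,-0.0414,0],[0,0,0,0,-0.0233,-0.0414,0],[0,0,0,0,-0.0233,-0.0414,0],[0,0,0,0,-0.0233,-0.0414,0],[0,0,0,0,-0.0233,-0.0414,0],[0,0,0,0,-0.0233,-0.0414,0],[0,0,0,0,-0.0233,-0.0414,0],[0,0,0,0,-0.0233,-0.0414,0],[0,0,0,0,-0.0233,-0.0414,0],[0,0,0,0,-0.0233,-0.0414,0]]], newtons=10)

```text
t: 1.3
tcp_pos: [0.5549, -0.112, 0.1834]
tool_rot: [-0.419, 1.57, 3.019]
wrist_force: [0.6, -1.6, 1.2]
opening: 0.0024
```

Request:
move_arm(commands=[[[1.52,0,0,0,0,0,0],[1.52,0,0,0,0,0,0],[1.52,0,0,0,0,0,0],[1.52,0,0,0,0,0,0],[1.52,0,0,0,0,0,0],[1.5,0,0,0,0,0,0],[0,0,0,0,0,0,0],[0,0,0,0,0,0,0]]])

```text
t: 2.1
tcp_pos: [0.5538, -0.1137, 0.1834]
tool_rot: [0.084, 1.57, 2.731]
wrist_force: [-0.2, 0.2, 0.2]
opening: 0.0003
```

Run:
```python
from h import *
plan(loc(TIN,.06,0,.184),TIN[2]+np.pi/2)
c=camera_info("wrist"); im=snapshot("wrist"); cv2.imwrite("pics/w1.png",im[...,::-1])
import pickle; pickle.dump(c,open("w1.pkl","wb"))
print(proj("wrist",[loc(TIN,-.046,.027,.04),loc(TIN,-.046,-.027,.04),loc(TIN,.046,-.027,0)],c),proj("wrist",loc(COR,0,0,.008),c))
```

```text
turn units [ 0.04  0.01 -0.  ] shift(tool, now) [-0.0006 -0.0009  0.0003] shift after turn [-0.0006 -0.0009  0.0003]
turn units [-3.596e+01  0.000e+00  1.000e-02] shift(tool, now) [-0.0006 -0.0009  0.0003] shift after turn [-0.0006  0.0009 -0.0003]
tcp [ 0.5538 -0.1137  0.1834] tool y [-0.475 -0.88   0.   ] z [-0.88   0.475  0.001] q [-0.4   0.29  1.5   0.    1.36  1.67] F [-0.2  0.2  0.2] M [ 0.05  0.   -0.03] t 2.1 open 0.00026319921292573985
[[296.84197676 276.75673433]
 [346.28207671 276.85170127]
 [345.62324858 186.42192207]] [[168.45439318 213.19870781]]
```

View pics/w1.png

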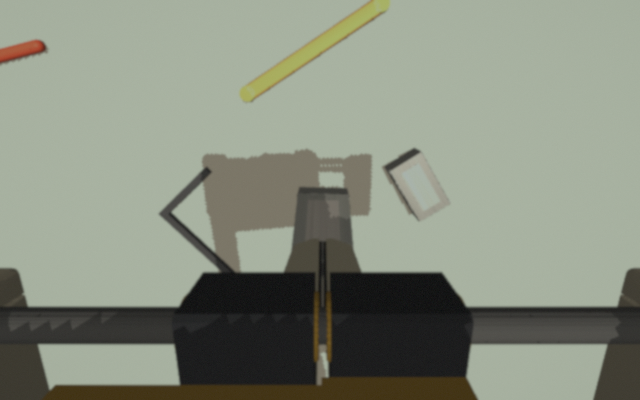

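Wrist view: the corner shows at (167,213) against (168,213) predicted, and the tin's hinge end lies at (298–349,188) against 186 predicted, so the fit holds. Next I lower the shut fingers behind the lid and push it.

Request:
move_arm(commands=[[[0,0,0,0.036,0,0,0],[0,0,0,0.036,0,0,0],[0,0,0,0,0,0.01,0],[0,0,0,0,0,0.01,0],[0,0,0,0,0,0.006,0],[0,0,0,0,0,0.006,0],[0,0,0,0.0025,0,0.007,0],[0,0,0,0.0025,0,0.007,0],[0,0,0,0.0045,0,0.0065,0],[0,0,0,0.0045,0,0.0065,0],[0,0,0,0.0055,0,0.0055,0],[0,0,0,0.0055,0,0.0055,0]]])

```text
t: 3.35
tcp_pos: [0.492, -0.0801, 0.0861]
tool_rot: [0.044, 1.57, 2.688]
wrist_force: [0.7, -1.4, -0.2]
opening: 0.0006
```

Run:
```python
from h import *
s,p,R=S(); print(np.round(p,4),np.round(s["wrist_force"],1),np.round(s["moment"],2))
a=snapshot("side"); cv2.imwrite("pics/s1.png",cv2.resize(a[180:340,260:460,::-1],None,fx=3,fy=3))
```

```text
[ 0.492  -0.0801  0.0861] [ 0.7 -1.4 -0.2] [0.12 0.03 0.01]
```

View pics/s1.png

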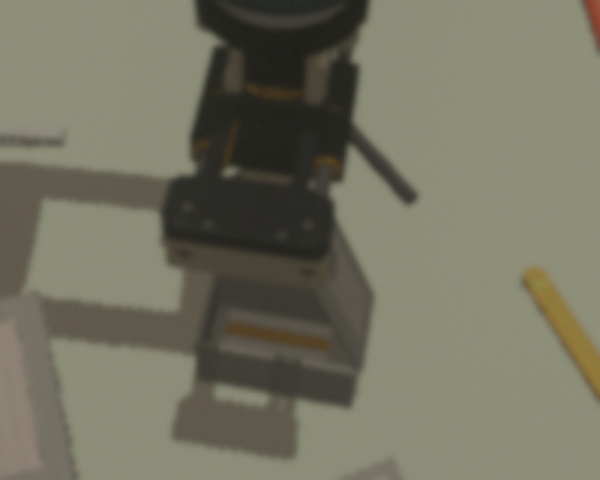

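The side view shows the lid at (340,270) of the crop still leaning and being pushed, and the tin hasn't moved. I'll continue.

Request:
move_arm(commands=[[[0,0,0,0.0065,0,0.0042,0],[0,0,0,0.0065,0,0.0042,0],[0,0,0,0.007,0,0.003,0],[0,0,0,0.007,0,0.0025,0],[0,0,0,0.004,0,0.001,0],[0,0,0,0.004,0,0.001,0],[0,0,0,0.003,0,0,0],[0,0,0,0.002,0,0,0],[0,0,0,0.002,0,0,0],[0,0,0,0,0,0,0],[0,0,0,0,0,0,0]]])

```text
t: 4.5
tcp_pos: [0.4787, -0.0728, 0.0448]
tool_rot: [-3.077, 1.571, -0.434]
wrist_force: [-0.8, 0.1, 0.3]
opening: 0.0005
```

Run:
```python
from h import *
s,p,R=S(); print(np.round(p,4),np.round(s["wrist_force"],1),np.round(s["moment"],2))
```

```text
[ 0.4787 -0.0728  0.0448] [-0.8  0.1  0.3] [0.08 0.02 0.02]
```

Nearly shut, with no contact force yet. I'll press down gently in small steps.

Request:
move_arm(commands=[[[0,0,0,0.001,0,0,0],[0,0,0,0.0005,0,0,0],[0,0,0,0,0,0,0],[0,0,0,0,0,0,0]]])

```text
t: 4.9
tcp_pos: [0.4786, -0.0728, 0.0433]
tool_rot: [-2.555, 1.571, 0.088]
wrist_force: [-0.8, -1.4, 0.4]
opening: 0.0005
```

Request:
move_arm(commands=[[[0,0,0,0.0005,0,0,0],[0,0,0,0.0005,0,0,0],[0,0,0,0,0,0,0],[0,0,0,0,0,0,0]]])

```text
t: 5.3
tcp_pos: [0.4786, -0.0728, 0.0422]
tool_rot: [-0.026, 1.571, 2.617]
wrist_force: [0.7, -0.1, 0.3]
opening: 0.0008
```

Request:
move_arm(commands=[[[0,0,0,0.0005,0,0,0],[0,0,0,0.0005,0,0,0],[0,0,0,0,0,0,0],[0,0,0,0,0,0,0]]])

```text
t: 5.7
tcp_pos: [0.4786, -0.0728, 0.0412]
tool_rot: [0.366, 1.571, 3.009]
wrist_force: [0.2, -0.1, -0.0]
opening: 0.0007
```

```bash
python3 - <<'E'
from h import *
F=[];
s,p,R=S(); print(np.round(p,4),np.round(s["wrist_force"],1),np.round(s["moment"],2))
a=snapshot("side"); b=snapshot("scene")
A=cv2.resize(a[210:330,290:440,::-1],None,fx=4,fy=4,interpolation=3)[:400]; B=cv2.resize(b[150:250,180:330,::-1],None,fx=4,fy=4,interpolation=3)
cv2.imwrite("pics/s2.png",cv2.convertScaleAbs(np.vstack([A,B])[:,:],alpha=1.4))
E
python3 -c "
import cv2;i=cv2.imread('pics/s2.png');print(i.shape);cv2.imwrite('pics/s2.png',cv2.resize(i,(450,600)))"
```

```text
[ 0.4786 -0.0728  0.0412] [ 0.2 -0.1 -0. ] [ 0.03  0.04 -0.01]
(800, 600, 3)
```

View pics/s2.png

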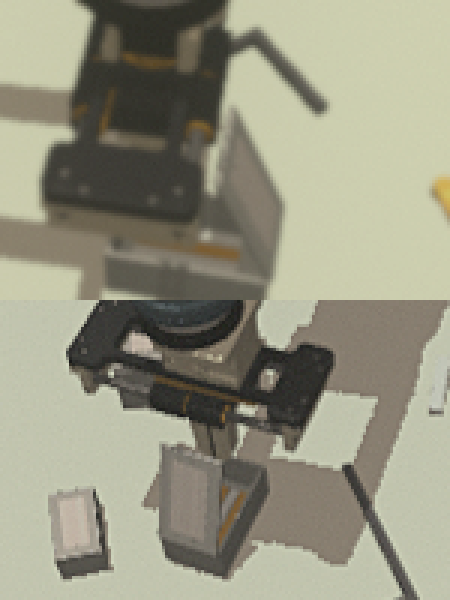

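The lid has not moved: it still stands open at scene crop (190,490), with the fingers on the near side of it. I'll check the projections to see how the fingers passed it.

Run:
```python
from h import *
import pickle
th=1.194; L=lambda d,y,n,th=th: loc(TIN,.046-d*np.cos(th)+n*np.sin(th),y,.04+d*np.sin(th)+n*np.cos(th))
pts=[L(.092,-.026,.004),L(.092,.026,.004),L(0,-.026,.004),L(0,.026,.004)]
s,p,R=S()
for n in("scene","side"): print(n,"lid",proj(n,pts).round(0).tolist(),"tcp",proj(n,[p]).round(0),"cam",(-cam(n)[1].T@cam(n)[2]).round(2))
c=pickle.load(open("w1.pkl","rb"))
print("w1 lid",proj("wrist",pts,c).round(0).tolist(),"tcp then",proj("wrist",[[.5538,-.1137,.1834]],c).round(0),"cam",(-cam("wrist",c)[1].T@cam("wrist",c)[2]).round(3))
cn=camera_info("wrist"); im=snapshot("wrist"); cv2.imwrite("pics/w2.png",im[...,::-1]); print("now lid",proj("wrist",pts,cn).round(0).tolist(),"tcp",proj("wrist",[p],cn))
```

```text
scene lid [[234.0, 198.0], [254.0, 204.0], [233.0, 229.0], [253.0, 235.0]] tcp [[255. 208.]] cam [ 1.13 -0.02  0.98]
side lid [[364.0, 272.0], [369.0, 245.0], [382.0, 304.0], [385.0, 278.0]] tcp [[340. 284.]] cam [ 0.34 -0.46  0.69]
w1 lid [[354.0, 259.0], [289.0, 259.0], [347.0, 192.0], [296.0, 192.0]] tcp then [[323. 232.]] cam [ 0.62  -0.149  0.384]
now lid [[397.0, 206.0], [246.0, 207.0], [368.0, 104.0], [275.0, 105.0]] tcp [[323.03758388 231.49682862]]
```

View pics/w2.png

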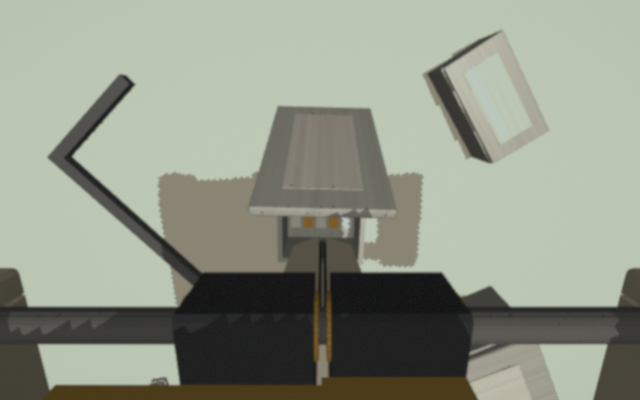

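The wrist view shows the lid exactly where predicted, free edge at (250–396,210) and still open. The fingers are at (323,240), on its inner side. I'll go back over it and push again in smaller steps, checking as I go.

Request:
move_arm(commands=[[[0,0,0,-0.04,0,0,0],[0,0,0,-0.04,0,0,0],[0,0,0,-0.04,0,0,0],[0,0,0,-0.005,0,0,0],[0,0,0,0,0,-0.025,0],[0,0,0,0,0,-0.025,0],[0,0,0,0,0,-0.03,0],[0,0,0,0.03,0,0,0],[0,0,0,0.03,0,0,0],[0,0,0,0,0,0,0],[0,0,0,0,0,0,0]]])

```text
t: 6.95
tcp_pos: [0.5482, -0.1107, 0.1057]
tool_rot: [0.091, 1.569, 2.735]
wrist_force: [0.7, -0.3, 1.3]
opening: 0.0006
```

Request:
move_arm(commands=[[[0,0,0,0,0,0.008,0],[0,0,0,0,0,0.008,0],[0,0,0,0,0,0.006,0],[0,0,0,0,0,0.005,0],[0,0,0,0,0,0.005,0],[0,0,0,0,0,0.005,0],[0,0,0,0,0,0,0]]])

```text
t: 7.65
tcp_pos: [0.5158, -0.0929, 0.1063]
tool_rot: [0.016, 1.571, 2.659]
wrist_force: [0.8, -0.6, 0.6]
opening: 0.0007
```

Run:
```python
from h import *
s,p,R=S(); d=p[:2]-TIN[:2]; c,sn=np.cos(TIN[2]),np.sin(TIN[2]); print(np.round(p,4),"loc",(c*d[0]+sn*d[1]).round(4),(-sn*d[0]+c*d[1]).round(4),np.round(s["wrist_force"],1))
a=snapshot("scene"); w=snapshot("wrist"); a=cv2.convertScaleAbs(cv2.resize(a[150:260,180:300],None,fx=3.636,fy=3.636,interpolation=3),alpha=1.4)
w=w[:400,100:540]; cv2.imwrite("pics/p3.png",np.hstack([a[:400],w[:,50:400]])[...,::-1])
```

```text
[ 0.5158 -0.0929  0.1063] loc 0.0169 -0.0009 [ 0.8 -0.6  0.6]
```

View pics/p3.png

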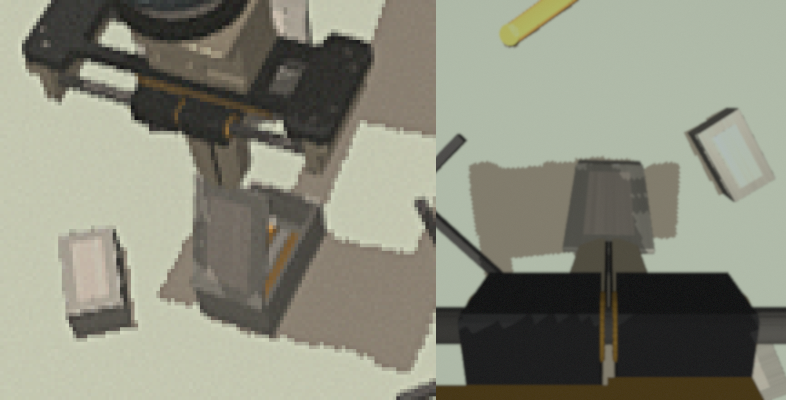

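Here the lid's free end is at scene crop (203–270,186) and wrist row 250, and the fingertips are right at its free edge. I'll fit the lid angle from these pixels.

Run:
```python
from h import *
s,p,R=S(); c=camera_info("wrist")
L=lambda d,y,n,th: loc(TIN,.046-d*np.cos(th)+n*np.sin(th),y,.04+d*np.sin(th)+n*np.cos(th))
print("tcp scene",proj("scene",[p,p+[0,0,.03]]).round(1).tolist(),"wrist tcp",proj("wrist",[p],c).round(0))
print("obs wrist free row~250 x 279..369 hinge row 160 x 289..354 ; scene free (235.8,200.3),(254.3,202.3)")
for th in (1.3,1.2,1.1,1.0,.9,.8): P=[L(.092,-.026,.004,th),L(.092,.026,.004,th),L(0,.026,.004,th)]; print(th,proj("wrist",P,c).round(0).tolist(),proj("scene",P).round(1).tolist())
```

```text
tcp scene [[244.3, 206.8], [242.6, 199.4]] wrist tcp [[323. 231.]]
obs wrist free row~250 x 279..369 hinge row 160 x 289..354 ; scene free (235.8,200.3),(254.3,202.3)
1.3 [[369.0, 234.0], [274.0, 234.0], [288.0, 162.0]] [[231.6, 200.6], [252.4, 206.8], [252.5, 235.5]]
1.2 [[368.0, 247.0], [275.0, 247.0], [288.0, 163.0]] [[233.4, 198.3], [254.1, 204.4], [252.5, 235.4]]
1.1 [[367.0, 258.0], [276.0, 259.0], [288.0, 163.0]] [[235.2, 196.3], [255.8, 202.3], [252.6, 235.2]]
1.0 [[366.0, 268.0], [278.0, 268.0], [288.0, 163.0]] [[237.0, 194.6], [257.4, 200.6], [252.6, 235.1]]
0.9 [[364.0, 276.0], [279.0, 276.0], [288.0, 164.0]] [[238.6, 193.4], [258.9, 199.3], [252.6, 235.0]]
0.8 [[363.0, 282.0], [281.0, 282.0], [288.0, 164.0]] [[240.3, 192.5], [260.4, 198.3], [252.6, 234.8]]
```

Request:
move_arm(commands=[[[0,0,0,0.001,0,0.005,0],[0,0,0,0.001,0,0.005,0],[0,0,0,0.001,0,0.005,0],[0,0,0,0.001,0,0.005,0],[0,0,0,0,0,0,0]]])

```text
t: 8.25
tcp_pos: [0.4979, -0.0833, 0.102]
tool_rot: [0.066, 1.57, 2.71]
wrist_force: [0.3, 0.1, 0.8]
opening: 0.0002
```

Run:
```python
from h import *
s,p,R=S(); d=p[:2]-TIN[:2]; c_,sn=np.cos(TIN[2]),np.sin(TIN[2]); print(np.round(p,4),"loc",(c_*d[0]+sn*d[1]).round(4),np.round(s["wrist_force"],1),np.round(s["moment"],2))
c=camera_info("wrist"); w=snapshot("wrist"); a=snapshot("scene"); cv2.imwrite("pics/w4.png",w[...,::-1]); cv2.imwrite("pics/a4.png",a[...,::-1])
a=cv2.convertScaleAbs(cv2.resize(a[170:250,210:280],None,fx=5,fy=5,interpolation=3),alpha=1.5)
cv2.imwrite("pics/p4.png",np.hstack([a[:400],w[:,130:530]])[...,::-1])
L=lambda d,y,n,th: loc(TIN,.046-d*np.cos(th)+n*np.sin(th),y,.04+d*np.sin(th)+n*np.cos(th))
for th in (1.2,1.1,1.0,.9,.8): P=[L(.092,-.026,.004,th),L(.092,.026,.004,th),L(0,.026,.004,th)]; print(th,proj("wrist",P,c).round(0).tolist(),proj("scene",P).round(1).tolist())
```

```text
[ 0.4979 -0.0833  0.102 ] loc -0.0034 [0.3 0.1 0.8] [ 0.06 -0.09  0.  ]
1.2 [[371.0, 213.0], [272.0, 213.0], [286.0, 135.0]] [[233.4, 198.3], [254.1, 204.4], [252.5, 235.4]]
1.1 [[369.0, 226.0], [274.0, 226.0], [286.0, 135.0]] [[235.2, 196.3], [255.8, 202.3], [252.6, 235.2]]
1.0 [[368.0, 237.0], [275.0, 237.0], [286.0, 136.0]] [[237.0, 194.6], [257.4, 200.6], [252.6, 235.1]]
0.9 [[366.0, 247.0], [277.0, 247.0], [286.0, 136.0]] [[238.6, 193.4], [258.9, 199.3], [252.6, 235.0]]
0.8 [[365.0, 254.0], [279.0, 254.0], [286.0, 137.0]] [[240.3, 192.5], [260.4, 198.3], [252.6, 234.8]]
```

View pics/p4.png

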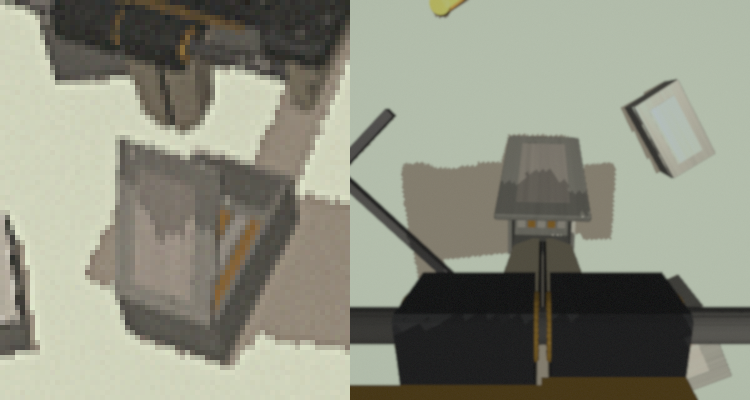

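The scene crop shows the fingertips ending at (175,130), which is pixel (245,196): clear above the lid, with the lid untouched. So the fingers passed over it. I'll check how high the visible tip really is against the reported TCP.

Run:
```python
from h import *
s,p,R=S(); print(p)
for dz in (0,.01,.02,.03): print(dz,proj("scene",[p+[0,0,dz]]).round(1),proj("side",[p+[0,0,dz]]).round(1),proj("wrist",[p+[0,0,dz]]).round(0))
# finger outline in scene: dark/brown rows along column
a=cv2.imread("pics/a4.png"); print(a[185:206,245].tolist())
```

```text
[ 0.49881704 -0.08375847  0.10235785]
0 [[248.  201.1]] [[354.5 265.9]] [[323. 231.]]
0.01 [[247.5 198.6]] [[354.7 262.3]] [[323. 237.]]
0.02 [[247.  196.2]] [[354.9 258.6]] [[323. 244.]]
0.03 [[246.4 193.6]] [[355.1 254.9]] [[323. 251.]]
[[62, 73, 77], [59, 69, 75], [59, 69, 74], [60, 70, 74], [56, 66, 73], [62, 70, 77], [60, 70, 76], [61, 71, 77], [61, 70, 78], [57, 66, 73], [69, 80, 84], [107, 121, 121], [128, 144, 141], [126, 142, 139], [129, 146, 144], [108, 120, 120], [65, 72, 74], [63, 67, 71], [60, 66, 69], [62, 68, 72], [62, 67, 72]]
```

The visible tips end about 14–22 mm behind the reported TCP, so my push passed just over the lid's edge. I'll go back and repeat it about 20 mm lower.

Request:
move_arm(commands=[[[0,0,0,-0.035,0,0,0],[0,0,0,0,0,-0.03,0],[0,0,0,0,0,-0.035,0],[0,0,0,0.026,0,0,0],[0,0,0,0.026,0,0,0],[0,0,0,0,0,0.015,0],[0,0,0,0,0,0.01,0],[0,0,0,0,0,0.007,0],[0,0,0,0,0,0.007,0],[0,0,0,0,0,0.007,0],[0,0,0,0,0,0,0]]])

```text
t: 9.45
tcp_pos: [0.5151, -0.0925, 0.0858]
tool_rot: [-2.95, 1.57, -0.306]
wrist_force: [-1.4, -0.3, -0.8]
opening: 0.0007
```

```bash
cat >> h.py <<'E'
def lp(T=None):
    T=TIN if T is None else T; s,p,R=S(); d=p[:2]-T[:2]; c_,sn=np.cos(T[2]),np.sin(T[2])
    print("tcp",np.round(p,4),"loc",(c_*d[0]+sn*d[1]).round(4),(-sn*d[0]+c_*d[1]).round(4),"F",np.round(s["wrist_force"],1),"M",np.round(s["moment"],2),"open",round(float(s["opening"]),4),"t",s["t"])
E
python3 - <<'E'
from h import *
lp(); a=snapshot("side"); b=cv2.imread("pics/side0.png"); 
cv2.imwrite("pics/a5.png",a[...,::-1])
# is the lid's far free corner (369,245) area unchanged, vs start?
for u,v in((368,250),(372,262),(376,290),(380,280),(366,268)): print((u,v),b[v,u].tolist(),a[v,u,::-1].tolist())
E
```

```text
tcp [ 0.5151 -0.0925  0.0858] loc 0.0161 -0.0008 F [-1.4 -0.3 -0.8] M [ 0.05  0.01 -0.04] open 0.0007 t 9.45
(368, 250) [72, 81, 84] [38, 43, 43]
(372, 262) [72, 82, 87] [47, 53, 55]
(376, 290) [63, 72, 75] [61, 69, 73]
(380, 280) [72, 81, 87] [60, 70, 74]
(366, 268) [68, 77, 81] [50, 63, 67]
```

Request:
move_arm(commands=[[[0,0,0,0.0045,0,0.0062,0],[0,0,0,0.0045,0,0.0062,0],[0,0,0,0.0055,0,0.0052,0],[0,0,0,0.006,0,0.005,0],[0,0,0,0.0063,0,0.004,0],[0,0,0,0.0063,0,0.004,0],[0,0,0,0.007,0,0.0026,0],[0,0,0,0.007,0,0.0026,0],[0,0,0,0.004,0,0.0006,0],[0,0,0,0.0035,0,0.0006,0],[0,0,0,0,0,0,0]]])

```text
t: 10.6
tcp_pos: [0.4827, -0.0751, 0.0302]
tool_rot: [0.136, 1.57, 2.779]
wrist_force: [-0.4, 0.5, -0.5]
opening: 0.0004
```

Run:
```python
from h import *
lp(); a=snapshot("scene"); b=cv2.imread("pics/scene0.png"); cv2.imwrite("pics/a6.png",a[...,::-1])
for u,v in((236,202),(240,212),(246,215),(240,225),(252,212)): print((u,v),b[v,u].tolist(),a[v,u,::-1].tolist())
```

```text
tcp [ 0.4827 -0.0751  0.0302] loc -0.0206 -0.001 F [-0.4  0.5 -0.5] M [ 0.09 -0.03 -0.06] open 0.0004 t 10.6
(236, 202) [73, 79, 83] [77, 86, 94]
(240, 212) [83, 90, 96] [97, 105, 109]
(246, 215) [83, 90, 96] [80, 87, 93]
(240, 225) [81, 88, 96] [118, 129, 132]
(252, 212) [71, 76, 77] [81, 88, 95]
```

The lid panel now reads brighter (118 against 81), meaning it has turned flatter. I'll press it down to contact.

Request:
move_arm(commands=[[[0,0,0,0.002,0,0,0],[0,0,0,0.002,0,0,0],[0,0,0,0.001,0,0,0],[0,0,0,0,0,0,0],[0,0,0,0,0,0,0]]])

```text
t: 11.15
tcp_pos: [0.483, -0.0752, 0.0257]
tool_rot: [-1.09, 1.571, 1.553]
wrist_force: [0.1, 0.2, -0.2]
opening: 0.0005
```

Request:
move_arm(commands=[[[0,0,0,0.001,0,0,0],[0,0,0,0.001,0,0,0],[0,0,0,0,0,0,0],[0,0,0,0,0,0,0]]])

```text
t: 11.55
tcp_pos: [0.483, -0.0752, 0.0236]
tool_rot: [0.28, 1.571, 2.923]
wrist_force: [-0.3, 0.2, -0.4]
opening: 0.0004
```

Request:
move_arm(commands=[[[0,0,0,0.001,0,0,0],[0,0,0,0.001,0,0,0],[0,0,0,0,0,0,0],[0,0,0,0,0,0,0]]])

```text
t: 11.95
tcp_pos: [0.483, -0.0752, 0.0216]
tool_rot: [0.138, 1.571, 2.782]
wrist_force: [0.6, -0.4, 0.4]
opening: 0.0002
```

Request:
move_arm(commands=[[[0,0,0,0.001,0,0,0],[0,0,0,0.001,0,0,0],[0,0,0,0,0,0,0],[0,0,0,0,0,0,0]]])

```text
t: 12.35
tcp_pos: [0.483, -0.0751, 0.0196]
tool_rot: [-0.025, 1.571, 2.618]
wrist_force: [0.3, -0.5, 0.2]
opening: 0.0002
```

Run:
```python
from h import *
lp(); c=camera_info("wrist"); w=snapshot("wrist"); a=snapshot("scene"); b=snapshot("side")
for n,i in(("w7",w),("a7",a),("b7",b)): cv2.imwrite(f"pics/{n}.png",i[...,::-1])
f=lambda i:cv2.convertScaleAbs(cv2.resize(i,(350,300),interpolation=3),alpha=1.5)
top=np.hstack([f(a[180:250,205:287]),f(b[240:330,310:415])])
cv2.imwrite("pics/p7.png",np.vstack([top,cv2.resize(w[80:290,120:610],(700,300))])[...,::-1])
P=[loc(TIN,x*.046,y*.027,.04) for x,y in((-1,-1),(-1,1),(1,1),(1,-1))]
for n in("scene","side"): print(n,proj(n,P).round(0).tolist())
print(proj("wrist",P,c).round(0).tolist())
```

```text
tcp [ 0.483  -0.0751  0.0196] loc -0.0204 -0.0009 F [ 0.3 -0.5  0.2] M [ 0.08 -0.07  0.05] open 0.0002 t 12.35
scene [[249.0, 199.0], [268.0, 205.0], [254.0, 235.0], [233.0, 228.0]]
side [[325.0, 296.0], [331.0, 269.0], [383.0, 277.0], [380.0, 304.0]]
[[368.0, 286.0], [275.0, 286.0], [268.0, 122.0], [375.0, 122.0]]
```

View pics/p7.png

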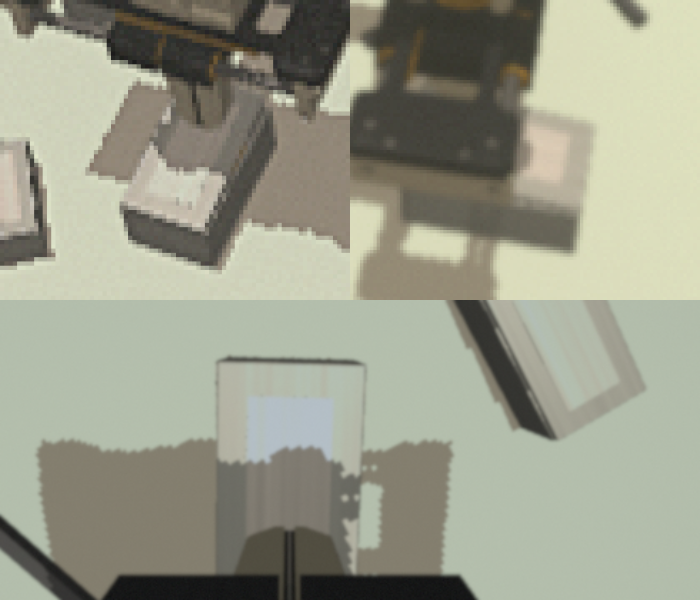

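The lid is now nearly flat on the tin: in the wrist view the tin's top spans (217–365, 360–) of the crop, and no gap shows in the scene or side views. I'll press on until there is a definite force.

Request:
move_arm(commands=[[[0,0,0,0.001,0,0,0],[0,0,0,0.001,0,0,0],[0,0,0,0,0,0,0]]])

```text
t: 12.8
tcp_pos: [0.4829, -0.0752, 0.0175]
tool_rot: [0.1, 1.571, 2.744]
wrist_force: [-0.6, 0.8, 0.5]
opening: 0.0006
```

Request:
move_arm(commands=[[[0,0,0,0.001,0,0,0],[0,0,0,0.001,0,0,0],[0,0,0,0,0,0,0]]])

```text
t: 13.1
tcp_pos: [0.4829, -0.0752, 0.0155]
tool_rot: [0.054, 1.571, 2.697]
wrist_force: [0.6, 0.3, -0.6]
opening: 0.0007
```

Run:
```python
from h import *
lp(); s,p,R=S()
q=np.array([.483,-.0751,.0196])
for dz in (0,.01,.02,.025): print(dz,proj("scene",[q+[0,0,dz]]).round(1))
```

```text
tcp [ 0.4829 -0.0752  0.0155] loc -0.0204 -0.0009 F [ 0.6  0.3 -0.6] M [0.06 0.01 0.  ] open 0.0007 t 13.1
0 [[255.  214.2]]
0.01 [[254.6 212. ]]
0.02 [[254.1 209.8]]
0.025 [[253.9 208.7]]
```

Request:
move_arm(commands=[[[0,0,0,0.001,0,0,0],[0,0,0,0.001,0,0,0],[0,0,0,0,0,0,0]]])

```text
t: 13.4
tcp_pos: [0.4829, -0.0751, 0.0135]
tool_rot: [-0.07, 1.571, 2.574]
wrist_force: [0.1, 0.4, -0.1]
opening: 0.0003
```

Request:
move_arm(commands=[[[0,0,0,0.001,0,0,0],[0,0,0,0.001,0,0,0],[0,0,0,0,0,0,0]]])

```text
t: 13.7
tcp_pos: [0.4829, -0.0751, 0.0115]
tool_rot: [0.137, 1.571, 2.781]
wrist_force: [1.1, -0.4, -0.2]
opening: 0.0003
```

Run:
```python
from h import *
lp(); a=snapshot("scene")[...,::-1].astype(int); w=snapshot("wrist")[...,::-1].astype(int); cv2.imwrite("pics/a8.png",a);cv2.imwrite("pics/w8.png",w)
a7=cv2.imread("pics/a7.png").astype(int)
print("scene tip col 252, rows 198..226:"); print([int(x) for x in a7[198:228,252].mean(1)]); print([int(x) for x in a[198:228,252].mean(1)])
print("scene row profile (lid right side wall) row 215, cols 228..275"); print([int(x) for x in a7[215,228:276].mean(1)]); print([int(x) for x in a[215,228:276].mean(1)])
c=camera_info("wrist")
for z in(.04,.044): print(z,proj("wrist",[loc(TIN,x*.046,y*.026,z) for x,y in((1,-1),(1,1),(0,1),(0,-1))],c).round(0).tolist())
for v in (130,180,220): print(v,[int(x) for x in w[v,255:295].mean(1)],[int(x) for x in w[v,350:392].mean(1)])
```

```text
tcp [ 0.4829 -0.0751  0.0115] loc -0.0204 -0.0009 F [ 1.1 -0.4 -0.2] M [ 0.07 -0.02 -0.05] open 0.0003 t 13.7
scene tip col 252, rows 198..226:
[29, 30, 57, 68, 67, 69, 68, 68, 69, 63, 50, 61, 80, 85, 84, 85, 85, 85, 87, 82, 75, 116, 138, 134, 124, 109, 115, 121, 123, 121]
[33, 32, 28, 27, 56, 71, 70, 69, 71, 65, 52, 46, 43, 64, 84, 83, 84, 85, 85, 85, 81, 76, 111, 135, 129, 120, 114, 115, 113, 111]
scene row profile (lid right side wall) row 215, cols 228..275
[83, 88, 88, 90, 89, 89, 86, 89, 88, 84, 82, 118, 123, 119, 62, 79, 84, 86, 85, 83, 84, 84, 82, 85, 85, 83, 84, 83, 79, 73, 73, 73, 75, 57, 70, 59, 47, 49, 48, 48, 54, 82, 91, 88, 89, 90, 90, 88]
[86, 89, 89, 87, 89, 88, 89, 89, 87, 90, 85, 95, 117, 91, 67, 72, 78, 85, 82, 82, 82, 81, 84, 84, 85, 84, 80, 83, 81, 72, 72, 73, 74, 72, 63, 59, 49, 49, 49, 46, 54, 85, 92, 90, 88, 88, 90, 89]
0.04 [[375.0, 123.0], [268.0, 123.0], [271.0, 214.0], [372.0, 214.0]]
0.044 [[376.0, 123.0], [266.0, 124.0], [270.0, 216.0], [373.0, 216.0]]
130 [181, 182, 182, 181, 181, 181, 182, 182, 183, 181, 181, 181, 180, 172, 160, 158, 167, 175, 176, 176
[... 560 characters left out ...]
81, 181, 180, 180, 178, 179, 178, 178, 178, 178, 177, 177, 176, 178, 175, 170, 159, 159, 171, 180, 181, 182, 182, 181, 182, 183, 182, 181, 181, 182, 182, 181, 182, 182]
220 [124, 123, 123, 123, 124, 123, 123, 123, 123, 123, 123, 123, 123, 121, 116, 105, 98, 100, 100, 101, 102, 102, 102, 102, 103, 102, 102, 102, 102, 103, 102, 103, 103, 103, 103, 103, 108, 112, 115, 116] [116, 111, 106, 103, 103, 103, 103, 103, 101, 100, 99, 100, 100, 100, 101, 104, 118, 136, 155, 163, 161, 142, 124, 140, 169, 181, 181, 182, 183, 182, 181, 182, 181, 182, 182, 181, 182, 182, 181, 180, 175, 162][ WARN:0@2.619] global loadsave.cpp:1063 imwrite_ Unsupported depth image for selected encoder is fallbacked to CV_8U.
```

Request:
move_arm(commands=[[[0,0,0,0.001,0,0,0],[0,0,0,0.001,0,0,0],[0,0,0,0,0,0,0]]])

```text
t: 14.1
tcp_pos: [0.4829, -0.0751, 0.0095]
tool_rot: [0.026, 1.571, 2.669]
wrist_force: [0.4, -0.2, -0.3]
opening: 0.0007
```

Request:
move_arm(commands=[[[0,0,0,0.001,0,0,0],[0,0,0,0.001,0,0,0],[0,0,0,0,0,0,0]]])

```text
t: 14.4
tcp_pos: [0.4831, -0.0752, 0.009]
tool_rot: [3.022, 1.57, -0.617]
wrist_force: [-4.4, 2.2, 13.7]
opening: 0.0003
```

Rigid contact at 13.7 N with TCP z = 9 mm, so the lid is shut (top at 44 mm). This also calibrates the real tips at about 35 mm behind the reported TCP. Next I rise, open to about 75 mm and straddle the tin.

Request:
move_arm(commands=[[[0,0,0,-0.018,0,0,0],[0,0,0,-0.018,0,0,0],[0,0,0,0,0,-0.0205,0.8],[0,0,0,0,0,0,0.8],[0,0,0,0,0,0,0.8],[0,0,0,0,0,0,0.8],[0,0,0,0,0,0,0.8],[0,0,0,0,0,0,0.8],[0,0,0,0,0,0,0.8],[0,0,0,0,0,0,0.8]]])

```text
t: 15.4
tcp_pos: [0.5009, -0.0849, 0.0436]
tool_rot: [0.044, 1.571, 2.687]
wrist_force: [0.6, 0.6, -0.0]
opening: 0.0601
```

Run:
```python
from h import *
lp(); c=camera_info("wrist"); w=snapshot("wrist"); a=snapshot("scene"); b=snapshot("side")
for n,i in(("w9",w),("a9",a),("b9",b)): cv2.imwrite(f"pics/{n}.png",i[...,::-1])
P=[loc(TIN,.046,y,.044) for y in(-.026,.026)]+[loc(TIN,.02,y,.044) for y in(-.026,.026)]
print(proj("wrist",P,c).round(1).tolist(), proj("wrist",[loc(TIN,.046,-.027,.0)],c))
g=w.astype(float).mean(2)
for v in (105,115,125,135,150,165,180): 
    e=np.abs(np.diff(cv2.GaussianBlur(g,(3,3),0)[v,200:440])); print(v,[(200+int(i),int(e[i])) for i in np.argsort(-e)[:6]])
for u in (300,340): e=np.diff(g[60:230,u]); print("col",u,[(60+int(i),int(e[i])) for i in np.argsort(-abs(e))[:5]])
```

```text
tcp [ 0.5009 -0.0849  0.0436] loc 0.0 -0.0009 F [ 0.6  0.6 -0. ] M [ 0.06 -0.01  0.03] open 0.0601 t 15.4
[[366.6, 156.7], [276.4, 156.8], [365.1, 200.2], [278.0, 200.3]] [[360.26526874 147.59524927]]
105 [(435, 17), (434, 16), (433, 14), (436, 14), (432, 11), (437, 10)]
115 [(435, 20), (424, 17), (423, 17), (434, 16), (419, 15), (418, 15)]
125 [(429, 18), (423, 16), (430, 15), (428, 14), (422, 13), (424, 12)]
135 [(435, 18), (434, 17), (427, 15), (428, 14), (436, 12), (433, 11)]
150 [(283, 23), (284, 18), (282, 17), (437, 16), (362, 15), (438, 15)]
165 [(277, 15), (276, 11), (280, 10), (368, 8), (279, 7), (369, 7)]
180 [(339, 17), (419, 15), (420, 15), (338, 14), (340, 13), (279, 10)]
col 300 [(148, -40), (157, 36), (147, -31), (158, 27), (149, -26)]
col 340 [(149, -38), (158, 36), (148, -31), (159, 27), (157, 26)]
```

The wrist edges of the shut tin match predictions within about 2 px. I'll finish opening, then go down.

Request:
move_arm(commands=[[[0,0,0,0,0,0,0.82],[0,0,0,0,0,0,0.82],[0,0,0,0,0,0,0.82],[0,0,0,0.01,0,0,0.82],[0,0,0,0.01,0,0,0.82],[0,0,0,0.01,0,0,0.82],[0,0,0,0.01,0,0,0.82],[0,0,0,0,0,0,0.82]]])

```text
t: 16.35
tcp_pos: [0.4995, -0.0844, 0.0017]
tool_rot: [0.108, 1.567, 2.752]
wrist_force: [-1.0, 0.1, -0.1]
opening: 0.0764
```

Request:
move_arm(commands=[[[0,0,0,0.005,0,0,0.82],[0,0,0,0.005,0,0,0.82],[0,0,0,0.004,0,0,0.82],[0,0,0,0,0,0,0.82]]])

```text
t: 16.75
tcp_pos: [0.5007, -0.0848, -0.0108]
tool_rot: [0.114, 1.57, 2.757]
wrist_force: [0.2, 0.1, -0.0]
opening: 0.076
```

Request:
move_arm(commands=[[[0,0,0,0.004,0,0,0.82],[0,0,0,0.004,0,0,0.82],[0,0,0,0.003,0,0,0.82],[0,0,0,0,0,0,0.82]]])

```text
t: 17.15
tcp_pos: [0.5006, -0.0848, -0.0218]
tool_rot: [0.106, 1.57, 2.749]
wrist_force: [0.1, 0.6, 0.1]
opening: 0.0763
```

Run:
```python
from h import *
lp(); a=snapshot("scene"); b=snapshot("side")
for n,i in(("a10",a),("b10",b)): cv2.imwrite(f"pics/{n}.png",i[...,::-1])
```

```text
tcp [ 0.5006 -0.0848 -0.0218] loc -0.0003 -0.0009 F [0.1 0.6 0.1] M [0.06 0.02 0.04] open 0.0763 t 17.15
```

Tips are about 13 mm above the shelf, which will clear the 8 mm rails. Gripping now.

Request:
move_arm(commands=[[[0,0,0,0,0,0,0],[0,0,0,0,0,0,0],[0,0,0,0,0,0,0],[0,0,0,0,0,0,0],[0,0,0,0,0,0,0],[0,0,0,0,0,0,0],[0,0,0,0,0,0,0],[0,0,0,0,0,0,0]]], newtons=25)

```text
t: 18.05
tcp_pos: [0.5011, -0.085, -0.0212]
tool_rot: [-2.733, 1.571, -0.09]
wrist_force: [-0.6, 1.0, 2.5]
opening: 0.0534
```

Run:
```python
from h import *
lp()
G=loc(COR,.046,.027,0); t=loc(COR,.046+.008,.027+.008,-.0218); print("goal",G,"prep",t)
plan(t,COR[2]+np.pi/2)
```

```text
tcp [ 0.5011 -0.085  -0.0212] loc 0.0003 -0.0008 F [-0.6  1.   2.5] M [ 0.18 -0.01  0.06] open 0.0534 t 18.05
goal [0.56052243 0.02314898 0.        ] prep [ 0.55470171  0.01344747 -0.0218    ]
turn units [-8.52 -0.    0.  ] shift(tool, now) [ 0.0006 -0.112  -0.    ] shift after turn [ 0.0006 -0.0825 -0.0758]
turn units [27.48  0.    0.  ] shift(tool, now) [ 0.0006 -0.112  -0.    ] shift after turn [0.0006 0.0825 0.0758]
tcp [ 0.5011 -0.085  -0.0212] tool y [-0.478 -0.878 -0.   ] z [-0.878  0.478 -0.   ] q [-0.39  0.42  1.88  0.    0.84  1.68] F [-0.6  1.   2.5] M [ 0.18 -0.01  0.06] t 18.05 open 0.05341987539184643
```

Request:
move_arm(commands=[[[0,0,0,-0.003,0,0,0],[0,0,0,-0.003,0,0,0],[0,0,0,0,-0.015,0,0],[0,0,0,0,-0.02,0,0],[0,0,0,0,-0.015,0,0],[-1.4,0,0,0,0,0,0],[-1.4,0,0,0,0,0,0],[-1.4,0,0,0,0,0,0],[-1.4,0,0,0,0,0,0],[-1.4,0,0,0,0,0,0],[-1.5,0,0,0,0,0,0],[0,0,0,0,0,0,0]]], newtons=25)

```text
t: 19.25
tcp_pos: [0.5249, -0.0402, -0.0156]
tool_rot: [-0.626, 1.57, 2.761]
wrist_force: [0.9, 0.2, -5.2]
opening: 0.054
```

Run:
```python
from h import *
lp(COR); plan(loc(COR,.046+.008,.027+.008,-.0155),COR[2]+np.pi/2)
c=camera_info("wrist"); w=snapshot("wrist"); a=snapshot("scene"); b=snapshot("side")
for n,i in(("w11",w),("a11",a),("b11",b)): cv2.imwrite(f"pics/{n}.png",i[...,::-1])
```

```text
tcp [ 0.5249 -0.0402 -0.0156] loc 0.0959 0.0798 F [ 0.9  0.2 -5.2] M [-0.01 -0.03 -0.03] open 0.054 t 19.25
turn units [0.   0.01 0.  ] shift(tool, now) [-0.0001 -0.0448 -0.042 ] shift after turn [-0.0001 -0.0448 -0.0419]
turn units [-3.6e+01 -1.0e-02  1.0e-02] shift(tool, now) [-0.0001 -0.0448 -0.042 ] shift after turn [-0.0001  0.0448  0.0419]
tcp [ 0.5249 -0.0402 -0.0156] tool y [ 0.243 -0.97  -0.   ] z [-0.97  -0.243  0.001] q [-0.29  0.44  1.83  0.    0.87  1.04] F [ 0.9  0.2 -5.2] M [-0.01 -0.03 -0.03] t 19.25 open 0.0539868679378549
```

The tin is held (about 5 N of weight) with its yaw aligned. Moving to 8 mm short of both rails, then setting it down.

Request:
move_arm(commands=[[[0,0,0,0,-0.012,-0.011,0],[0,0,0,0,-0.012,-0.011,0],[0,0,0,0,-0.011,-0.01,0],[0,0,0,0,-0.01,-0.01,0],[0,0,0,0,0,0,0],[0,0,0,0.003,0,0,0],[0,0,0,0.002,0,0,0],[0,0,0,0.001,0,0,0],[0,0,0,0,0,0,0]]])

```text
t: 20.3
tcp_pos: [0.5547, 0.0124, -0.0212]
tool_rot: [0.123, 1.571, -2.776]
wrist_force: [-1.2, -0.0, -2.1]
opening: 0.0541
```

Run:
```python
from h import *
lp(COR); c=camera_info("wrist"); w=snapshot("wrist"); a=snapshot("scene"); b=snapshot("side")
for n,i in(("w12",w),("a12",a),("b12",b)): cv2.imwrite(f"pics/{n}.png",i[...,::-1])
```

```text
tcp [ 0.5547  0.0124 -0.0212] loc 0.0543 0.036 F [-1.2 -0.  -2.1] M [0.04 0.17 0.04] open 0.0541 t 20.3
```

Request:
move_arm(commands=[[[0,0,0,0.0003,-0.002,0,0],[0,0,0,0,-0.002,0,0],[0,0,0,0,-0.002,0,0],[0,0,0,0,-0.001,0,0],[0,0,0,0,0,0,0],[0,0,0,0,0,0,0]]], newtons=12)

```text
t: 21.05
tcp_pos: [0.5537, 0.0197, -0.0212]
tool_rot: [2.914, 1.57, 0.016]
wrist_force: [0.4, -0.7, 4.4]
opening: 0.0543
```

Request:
move_arm(commands=[[[0,0,0,0,-0.001,0,0],[0,0,0,0,-0.0005,0,0],[0,0,0,0,0,0,0],[0,0,0,0,0,0,0]]])

```text
t: 21.45
tcp_pos: [0.5534, 0.0208, -0.0213]
tool_rot: [2.624, 1.57, -0.274]
wrist_force: [1.7, -2.5, 5.1]
opening: 0.0541
```

```bash
cat >> h.py <<'E'
def cf():
    s,p,R=S(); F=R.T@np.array(s["wrist_force"]); lp(COR); print("tool-frame force: down",F[0].round(1),"ey(long rail)",F[1].round(1),"ex(short rail)",F[2].round(1),"Mz",round(float(s["moment"][2]),2))
E
python3 -c "
from h import *; cf()"
```

```text
tcp [ 0.5534  0.0208 -0.0213] loc 0.0535 0.0276 F [ 1.7 -2.5  5.1] M [-0.36 -0.16 -0.02] open 0.0541 t 21.45
tool-frame force: down -5.1 ey(long rail) 2.9 ex(short rail) -1.0 Mz -0.02
```

Request:
move_arm(commands=[[[0,0,0,0,-0.0005,0,0],[0,0,0,0,-0.0005,0,0],[0,0,0,0,0,0,0],[0,0,0,0,0,0,0]]])

```text
t: 21.85
tcp_pos: [0.5532, 0.0216, -0.0212]
tool_rot: [2.459, 1.569, -0.439]
wrist_force: [0.6, -3.6, 5.2]
opening: 0.0543
```

```bash
python3 -c "
from h import *; cf()"
```

```text
tcp [ 0.5532  0.0216 -0.0212] loc 0.0535 0.0268 F [ 0.6 -3.6  5.2] M [-0.54 -0.18  0.07] open 0.0543 t 21.85
tool-frame force: down -5.2 ey(long rail) 3.7 ex(short rail) 0.3 Mz 0.07
```

Request:
move_arm(commands=[[[0,0,0,0,-0.0005,0,0],[0,0,0,0,0,0,0],[0,0,0,0,0,0,0]]])

```text
t: 22.15
tcp_pos: [0.5534, 0.0218, -0.0212]
tool_rot: [2.388, 1.569, -0.51]
wrist_force: [2.0, -4.2, 5.1]
opening: 0.0543
```

```bash
python3 -c "
from h import *; cf()"
```

```text
tcp [ 0.5534  0.0218 -0.0212] loc 0.0533 0.0266 F [ 2.  -4.2  5.1] M [-0.82 -0.35  0.1 ] open 0.0543 t 22.15
tool-frame force: down -5.1 ey(long rail) 4.6 ex(short rail) -0.9 Mz 0.1
```

In contact with the long rail. Now sliding along it to the short rail.

Request:
move_arm(commands=[[[0,0,0,-0.0003,0,-0.001,0],[0,0,0,0,0,-0.002,0],[0,0,0,0,0,-0.0015,0],[0,0,0,0,0,-0.001,0],[0,0,0,0,0,-0.001,0],[0,0,0,0,0,0,0],[0,0,0,0,0,0,0]]], newtons=25)

```text
t: 22.85
tcp_pos: [0.5573, 0.0234, -0.0213]
tool_rot: [0.14, 1.568, -2.757]
wrist_force: [-3.4, -5.4, 8.7]
opening: 0.0538
```

```bash
python3 -c "
from h import *; cf()"
```

```text
tcp [ 0.5573  0.0234 -0.0213] loc 0.0491 0.026 F [-3.4 -5.4  8.7] M [-1.    0.43  0.23] open 0.0538 t 22.85
tool-frame force: down -8.7 ey(long rail) 4.5 ex(short rail) 4.6 Mz 0.23
```

Request:
move_arm(commands=[[[0,0,0,0,0,-0.0005,0],[0,0,0,0,0,-0.0005,0],[0,0,0,0,0,0,0],[0,0,0,0,0,0,0]]])

```text
t: 23.25
tcp_pos: [0.5581, 0.0236, -0.0213]
tool_rot: [0.124, 1.568, -2.774]
wrist_force: [-3.8, -6.1, 8.5]
opening: 0.054
```

```bash
python3 -c "
from h import *; cf()"
```

```text
tcp [ 0.5581  0.0236 -0.0213] loc 0.0483 0.026 F [-3.8 -6.1  8.5] M [-1.13  0.48  0.19] open 0.054 t 23.25
tool-frame force: down -8.5 ey(long rail) 5.0 ex(short rail) 5.2 Mz 0.19
```

Request:
move_arm(commands=[[[0,0,0,-0.0005,0,-0.001,0],[0,0,0,0,0,-0.0005,0],[0,0,0,0,0,0,0],[0,0,0,0,0,0,0]]])

```text
t: 23.65
tcp_pos: [0.5595, 0.024, -0.0213]
tool_rot: [0.083, 1.568, -2.814]
wrist_force: [-2.4, -6.1, 5.2]
opening: 0.0535
```

```bash
python3 -c "
from h import *; cf()"
```

```text
tcp [ 0.5595  0.024  -0.0213] loc 0.0468 0.026 F [-2.4 -6.1  5.2] M [-1.11  0.26  0.24] open 0.0535 t 23.65
tool-frame force: down -5.2 ey(long rail) 5.3 ex(short rail) 3.9 Mz 0.24
```

Request:
move_arm(commands=[[[0,0,0,0,0,-0.001,0],[0,0,0,0,0,-0.0005,0],[0,0,0,0,0,0,0],[0,0,0,0,0,0,0]]])

```text
t: 24.05
tcp_pos: [0.561, 0.0243, -0.0212]
tool_rot: [0.083, 1.568, -2.814]
wrist_force: [-2.1, -6.0, 5.3]
opening: 0.054
```

```bash
python3 -c "
from h import *; cf()"
```

```text
tcp [ 0.561   0.0243 -0.0212] loc 0.0452 0.026 F [-2.1 -6.   5.3] M [-1.12  0.24  0.24] open 0.054 t 24.05
tool-frame force: down -5.3 ey(long rail) 5.3 ex(short rail) 3.5 Mz 0.24
```

Request:
move_arm(commands=[[[0,0,0,0,0,-0.001,0],[0,0,0,0,0,-0.0005,0],[0,0,0,0,0,0,0],[0,0,0,0,0,0,0]]])

```text
t: 24.45
tcp_pos: [0.5612, 0.0244, -0.0213]
tool_rot: [-0.01, 1.565, -2.908]
wrist_force: [-5.1, -6.8, 8.0]
opening: 0.0538
```

```bash
python3 -c "
from h import *; cf()"
```

```text
tcp [ 0.5612  0.0244 -0.0213] loc 0.045 0.0259 F [-5.1 -6.8  8. ] M [-1.31  0.78  0.09] open 0.0538 t 24.45
tool-frame force: down -8.0 ey(long rail) 5.4 ex(short rail) 6.6 Mz 0.09
```

Request:
move_arm(commands=[[[0,0,0,0,0,-0.001,0],[0,0,0,0,0,0,0],[0,0,0,0,0,0,0]]])

```text
t: 24.75
tcp_pos: [0.5613, 0.0245, -0.0213]
tool_rot: [-0.038, 1.564, -2.936]
wrist_force: [-8.5, -8.6, 10.6]
opening: 0.0539
```

```bash
python3 -c "
from h import *; cf()
c=camera_info('wrist'); w=snapshot('wrist'); a=snapshot('scene'); b=snapshot('side')
for n,i in(('w13',w),('a13',a),('b13',b)): cv2.imwrite(f'pics/{n}.png',i[...,::-1])
T=loc(COR,.046,.027,0); 
print('wrist short rail inner edge',proj('wrist',[loc(COR,0,y,.008) for y in(0,.027,.054,.07)],c).round(1).tolist())
print('long rail',proj('wrist',[loc(COR,x,0,.008) for x in(0,.02,.046)],c).round(1).tolist())
print('tin hinge top edge if seated',proj('wrist',[loc(COR,0,y,.044) for y in(.001,.053)],c).round(1).tolist())
g=cv2.GaussianBlur(w.astype(float).mean(2),(3,3),0)
for u in (290,305,320,335,350,380): e=np.diff(g[90:260,u]); print(u,sorted([(90+int(i),int(e[i])) for i in np.argsort(-abs(e))[:8]]))
"
```

```text
tcp [ 0.5613  0.0245 -0.0213] loc 0.0449 0.0259 F [-8.5 -8.6 10.6] M [-1.39  1.22  0.07] open 0.0539 t 24.75
tool-frame force: down -10.5 ey(long rail) 6.3 ex(short rail) 10.4 Mz 0.07
wrist short rail inner edge [[270.5, 168.4], [324.8, 168.3], [379.1, 168.2], [411.3, 168.1]]
long rail [[270.5, 168.4], [272.1, 206.9], [274.2, 253.5]]
tin hinge top edge if seated [[260.1, 185.1], [390.8, 184.8]]
290 [(143, -16), (144, -18), (145, -12), (149, -18), (150, -24), (151, -20), (184, 12), (185, 12)]
305 [(146, -9), (147, -19), (148, -26), (149, -29), (150, -28), (151, -20), (184, 12), (185, 12)]
320 [(148, -13), (149, -29), (150, -37), (151, -25), (157, -8), (158, -11), (184, 12), (185, 12)]
335 [(148, -15), (149, -33), (150, -39), (151, -22), (165, -9), (166, -9), (184, 12), (185, 13)]
350 [(148, -15), (149, -32), (150, -39), (151, -22), (165, -10), (183, 12), (184, 21), (185, 16)]
380 [(149, -32), (150, -37), (167, 25), (168, 23), (171, -24), (185, 26), (186, 22), (189, -22)]
```

It has stopped at corner x = 45 mm with the force rising, and the tin's end edge (row 185, constant across columns) is parallel to the rail. Next I firm the grip, ease the down-force so that shelf friction doesn't take up the push, and add side push.

Request:
move_arm(commands=[[[0,0,0,0,0,0,0],[0,0,0,0,0,0,0],[0,0,0,-0.0005,-0.0005,0,0],[0,0,0,-0.0005,-0.0005,0,0],[0,0,0,0,0,0,0],[0,0,0,0,0,0,0]]], newtons=40)

```text
t: 25.5
tcp_pos: [0.5613, 0.0246, -0.0212]
tool_rot: [0.128, 1.563, -2.768]
wrist_force: [-4.7, -11.6, 1.9]
opening: 0.0535
```

```bash
python3 -c "
from h import *; cf(); s,p,R=S()
C=np.array([[np.cos(COR[2]),np.sin(COR[2]),0],[-np.sin(COR[2]),np.cos(COR[2]),0],[0,0,1]])
print('tool axes in corner frame (deg tilt): x',np.degrees(C@R[:,0]).round(2)[:2],' yaw err of y vs ey',np.degrees((C@R[:,1])[0]).round(2))"
```

```text
tcp [ 0.5613  0.0246 -0.0212] loc 0.0449 0.0258 F [ -4.7 -11.6   1.9] M [-2.03  0.79  0.3 ] open 0.0535 t 25.5
tool-frame force: down -1.8 ey(long rail) 10.1 ex(short rail) 7.4 Mz 0.3
tool axes in corner frame (deg tilt): x [0.42 0.05]  yaw err of y vs ey 0.0
```

Request:
move_arm(commands=[[[0,0.085,0,0,0,-0.0005,0],[0,0,0,0,0,-0.001,0],[0,0,0,0,0,-0.0005,0],[0,0,0,0,0,0,0],[0,0,0,0,0,0,0]]])

```text
t: 26.0
tcp_pos: [0.5616, 0.0247, -0.0213]
tool_rot: [0.193, 1.568, -2.704]
wrist_force: [-8.4, -14.1, 6.0]
opening: 0.0537
```

```bash
cat >> h.py <<'E'
def tilt():
    s,p,R=S(); C=np.array([[np.cos(COR[2]),np.sin(COR[2]),0],[-np.sin(COR[2]),np.cos(COR[2]),0],[0,0,1]])
    print('tilt x deg',np.degrees(C@R[:,0]).round(2)[:2],' yaw err',np.degrees((C@R[:,1])[0]).round(2))
E
python3 -c "
from h import *; cf(); tilt()"
```

```text
tcp [ 0.5616  0.0247 -0.0213] loc 0.0446 0.0258 F [ -8.4 -14.1   6. ] M [-2.38  1.55  0.17] open 0.0537 t 26.0
tool-frame force: down -6.0 ey(long rail) 11.6 ex(short rail) 11.6 Mz 0.17
tilt x deg [0.17 0.03]  yaw err 0.0
```

Request:
move_arm(commands=[[[0,0.03,0,-0.0005,-0.0004,-0.0008,0],[0,0,0,0,0,-0.0004,0],[0,0,0,0,0,0,0],[0,0,0,0,0,0,0],[0,0,0,0,0,0,0]]])

```text
t: 26.5
tcp_pos: [0.5616, 0.0247, -0.0213]
tool_rot: [0.329, 1.568, -2.568]
wrist_force: [-10.9, -16.6, 3.6]
opening: 0.0538
```

Run:
```python
from h import *
cf(); tilt(); c=camera_info("wrist"); w=snapshot("wrist"); a=snapshot("scene"); b=snapshot("side")
for n,i in(("w14",w),("a14",a),("b14",b)): cv2.imwrite(f"pics/{n}.png",i[...,::-1])
f=lambda i:cv2.convertScaleAbs(cv2.resize(i,(350,300),interpolation=3),alpha=1.5)
top=np.hstack([f(a[180:270,240:345]),f(b[190:295,300:422])])
cv2.imwrite("pics/p14.png",np.vstack([top,cv2.resize(w[80:290,120:610],(700,300))])[...,::-1])
```

```text
tcp [ 0.5616  0.0247 -0.0213] loc 0.0446 0.0258 F [-10.9 -16.6   3.6] M [-2.98  1.88  0.1 ] open 0.0538 t 26.5
tool-frame force: down -3.6 ey(long rail) 13.5 ex(short rail) 14.7 Mz 0.1
tilt x deg [0.15 0.05]  yaw err -0.01
```

View pics/p14.png

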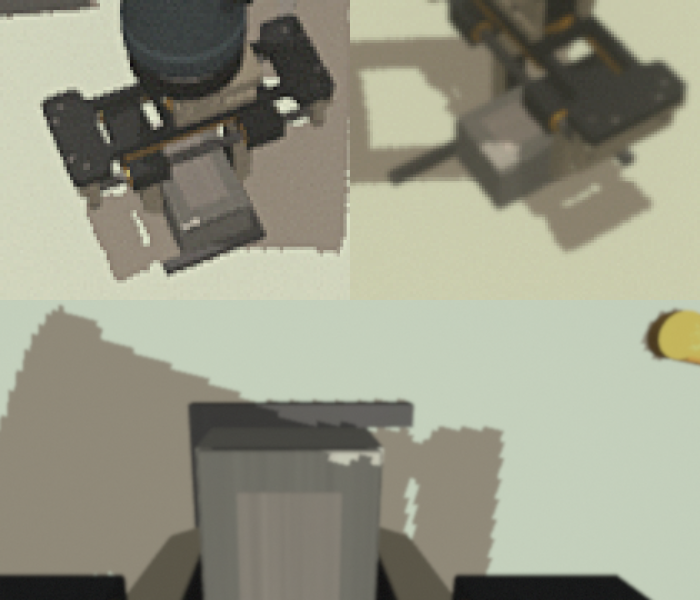

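The last picture shows the tin in the corner with its lid shut. Its end lies flat along the short rail (wrist crop rows 430–447) and its side along the long rail at column 197, with both fingers holding it above the rail. Forces are steady, so I'm handing in.

```bash
python3 -c "
from h import *; cf(); print(job_done())"
```

```text
tcp [ 0.5616  0.0247 -0.0213] loc 0.0446 0.0257 F [-11.1 -16.6   4.5] M [-2.93  1.87  0.1 ] open 0.0536 t 26.65
tool-frame force: down -4.4 ey(long rail) 13.4 ex(short rail) 14.8 Mz 0.1
the job is handed in; nothing more can be done
None
```

The job is handed in: the lid is shut, and the tin sits in the corner, still gripped (40 N setting) and pressed against both rails. It finished at 26.65 s of the 69 s allowed; the hand-in gave no verdict.

**What I did:** I pushed the lid shut and pressed it until it resisted rigidly, at about 14 N, while the tin was still clear of the rails. I then gripped the tin across its width, lifted it about 6 mm, turned it 42.6° and set it down 8 mm short of both rails. From there I slid it against the long rail, then along it to the short rail.

**Last checks:**
- **Push:** the wrist felt about 13 N back from the long rail and 15 N from the short one, with about 4 N down. Some of the sideways force may be shelf friction.
- **Alignment:** the tool was within 0.01° of the rails and tilted by at most 0.15°. The last picture shows the lid shut and the tin flush on both rails.
- **Small disagreement:** the tool read (44.6, 25.7) mm in the corner frame, against 46 and 27 mm nominal. That is within the 2 mm calibration and the offset of the grip.

**What failed first:** my first two tries at the lid passed over its free edge without touching anything. The real fingertips end about 35 mm short of the reported tool point; pressing on the shut lid confirmed this, and I corrected for it.

No move went near the spray bottle, thimble, spring clip or bamboo stick. I did not check their positions at the end.

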